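# Dock the filter cassette and snap the seesaw catch over

## Task

Push the aluminium filter cassette gently along its dock until it is fully home against the end stop. Then press down the thumb bar on the raised end of the dock's seesaw catch until the catch snaps over its centre and drops its tooth into the cassette's slot, stopping as soon as it gives. Never press harder than 12 N on the dock or its catch, nor harder than 25 N on the cassette. Leave the other things on the bench where they are.

Things in the scene. Friction and masses are not known exactly. Their poses are not given: they have to be found in the camera images.
- dock: Fixed dark steel dock. Origin on the bench top, at mid-width of its channel; x runs along the channel to the end stop, z up. Base plate 10 mm thick (top = channel floor), x -100 to +80, y -37 to +72 mm. Guide walls x -45 to +70 mm, inner faces y = +-23.5, tops z = 24 mm. End stop face at x = +70, top z = 38 mm. It carries the seesaw catch.
- dock_catch (a point): Point on the channel floor (z = 10 mm) straight below the thumb bar, at dock x = 48, y = 0 mm. The catch is an aluminium bar 20 mm wide, 88 long, across the channel along the dock's y, pivoted on a post at dock y = +45 mm; the -y end, over the channel, is raised and has a tooth below (7 mm in x) and a round thumb bar on top (12 mm thick, 32 long, along x). It does not move with the catch.
- dock_post (a point): Foot of the catch's post, on the bench at dock x = 48, y = 45 mm. The post is screwed up by a set height h of 0 to 14 mm, other each time and in NO reading: find it by touch or sight. Height above the bench of the thumb bar's top: 85 + h mm when open, 64 + h at the centre, 61 + h (at dock y = -3) when over, on a rigid stop. The open tooth clears the cassette by 3 mm + h.
- rocker (a joint): Catch angle (rad): 0 = open, channel side raised (start); grows as the thumb bar goes down; 0.44 = centre (about); 0.5 = fully over, tooth in the slot. A spring drives it away from the centre: at the thumb bar it resists about 6 N at first, ever less down to nothing at the centre; released before, it springs open; beyond, it drops over by itself. The tooth cannot enter unless the cassette is home.
- cassette: Loose aluminium cassette, 0.35 kg, 110 x 44 x 28 mm (x, y, z), round glass window on top, in the mouth of the channel, its x along the dock's x. Origin: centre of its underside. Slot across the top at its x = +33 mm, 12 wide, 22 deep. Starts 25 to 50 mm short; fully home, its origin is at dock x = +15 mm, touching the stop, slot under the tooth. Push it on its flat near end (its x = -55 mm).
- spare: Bystander: a second, equal cassette lying on the bench away from the dock; leave it alone.
- objective: Bystander: steel microscope objective standing on its end, 32 mm in diameter, 46 mm high; beside the dock.
- oil: Bystander: small amber bottle, 28 mm in diameter, 55 mm high; beside the dock.
- dish: Bystander: closed clear round dish, 55 mm in diameter, 13 mm high; beside the dock.
- slidebox: Bystander: grey box, 90 x 80 x 35 mm.
- driver: Bystander: screwdriver lying down, 150 mm long.
- tissues: Bystander: cardboard box, 110 x 60 x 50 mm.
There are look-alikes about, which are no part of the job. What is shaped like the cassette but orange or red is not meant.

How it is judged (in metres and radians):
On the way, in this order (a step that is already met when the one before it is completed fails the run):
1. the cassette is fully home against the end stop, the catch still open (x of cassette in the frame of dock between 0.013 and 0.018 m and z of cassette in the frame of dock below 0.013 m and angle between the x axis of cassette and the x axis of dock, either way round below 0.08 rad and value of joint rocker below 0.2 rad), for 0.2 s.
2. the catch has snapped over, its tooth in the slot of the homed cassette (x of cassette in the frame of dock between 0.013 and 0.018 m and z of cassette in the frame of dock below 0.013 m and angle between the x axis of cassette and the x axis of dock, either way round below 0.08 rad and value of joint rocker above 0.46 rad), for 0.2 s.
At the end, for the whole second after the job is handed in: The cassette lies flat in the channel, within 2 mm of touching the end stop and straight within 0.08 rad, at rest, and the catch is fully over (joint above 0.46 rad) (all of step 2 and linear speed of cassette below 0.01 m/s).
It fails at once if more than 12 N of the robot on the dock or its catch (contact force between any of the fingers, the arm and dock above 12 N).
It fails at once if more than 25 N of the robot on the cassette (contact force between any of the fingers, the arm and cassette above 25 N).
It fails at once if a bystander is moved by more than 20 mm (distance of any of spare, objective, oil, dish, slidebox, driver, tissues from where it was at the start of the episode above 0.02 m).
It also fails if it takes over 64 s, if anything falls off the work surface, if the arm or the gripper's body presses on something with over 40 N, if the wrist force passes 120 N, or if a joint passes its speed limit or range.

## Robot

A 6-joint arm with a two-finger parallel gripper is mounted at the origin on the work surface. World frame = base frame: x ahead of the robot, y to its left, z up, the work surface at z = 0. Lengths are in m, angles in degrees, forces in N, time in s.
With the tool pointing down it reaches from about 0.375 to 0.9 m from the base axis. Payload 3.1 kg.
Tool frame: the origin (TCP) lies on the centre line of the jaws, within the pads' length; the fingertips stand 8 mm ahead of it and the grasp point (between the pads) lies 11 mm behind it (bot.tip_extent is the distance from the TCP to the fingertips, in m); z points along the fingers, y is the line along which they close (so a half turn about z gives the same grasp; the last joint's range is limited). The gripper opens to 87 mm and grips with 3 to 60 N. Pads are 19 mm wide; open, the fingers measure 117 mm over their backs; the gripper's body (75 mm by 190 mm) begins 51 mm behind the grasp point.
Start: joints at [54.803, 30.224, 82.088, -0, 67.689, -10.227], TCP at [0.264, 0.567, 0.231] pointing down, gripper open.
Joint ranges: [-176.69, 176.69], [-43.24, 126.21], [12.49, 139.97], [-82, 262], [0, 151.66], [-163.58, 163.58]. Speed limits (degrees/s): [159.86, 159.86, 180, 180, 180, 180].

## Interface

Orientations are given as a 3x3 rotation matrix whose columns are the frame's x, y, z axes.
In Python, from rig import bot, vision, workorder gives the robot as it stands.
- The arm moves only by the shell command python3 -m handwheel 'ROWS'. ROWS is JSON, a list of rows, each an object with "delta_rot": the turn, a rotation vector about the tool's x, y, z in rad, a list of three; "xyz": the shift along the tool's x, y, z in mm, a list of three; "hand": the closure, from -1 (fully open) to 1 (shut). A call has exactly 5 rows; each row is the pose to reach, as a shift and turn from the pose commanded when the call began, along the tool's axes at that moment; what a row does not reach only later rows make up. A row lasts 1/8 s, in which the tool goes at most 62.5 mm and 10.7 degrees, less where a joint would pass 70% of its speed; a pose out of reach is approached as far as the arm can. A call with a gripper value outside its range is refused whole. The fingers move at their own pace and stop on an object; the grip force is fixed at half the most. Time passes only in rows, so rows that repeat a pose let the fingers close, or fill a call up. It gives the time, the measured TCP pose, the force, the opening and the grip force at its end, in the units of the state.
- bot.read_state(): the state, without advancing time (a new reading comes with each control period).
- vision.capture(name): name is "scene" or "top" or "wrist"; returns the picture (400x640x3 uint8, red, green, blue); there is no depth.
- vision.camera_model(name): a dict with "camera_matrix" (3x3 intrinsics, pixels), "camera_from_world" (4x4, takes a point from world to camera coordinates). Camera axes: x right, y up, looking along -z (the intrinsics and any distortion apply to the point x, -y, -z); pixel columns grow to the right and rows downward; lengths in m; the calibration is good to about 2 mm. The wrist camera is an equidistant fisheye: a pixel r from the principal point sees the ray r / f radians off the axis. A picture is of the moment at which its call begins: read the wrist's pose just before it. camera_model takes no time and is no camera call; for the wrist camera it gives the pose at the moment of the call.
- workorder.hand_in(): hands the job in; it is judged then, once.
The state is a dict: "time_s": time; "joint_positions": joint angles; "qvel": joint speeds; "tau": joint torques, N m; "position": TCP position; "tcp_rot": TCP orientation; "force": force on the tool from outside, world axes, zero at the start; "moment": the same for the moment, N m; "opening": opening from 0.0 (shut) to 1.0 (fully open); "grasp_force": force on a finger pad.
Only numpy, scipy, OpenCV 4.12 (cv2) and the standard library are available. Lean on these libraries where they do the work, as an engineer would, in place of code of your own. Each camera call takes 0.05 s, during which the arm holds its last target. There are 200 camera calls.

## Working session

There is one attempt and no reset: what is moved stays moved. The work goes in short steps, Python scripts to look and compute and a shell command to move; the robot and the scene stay as the last step left them, time stands still between calls to the robot, and variables do not carry over. Pictures are saved under pics/ and viewed, at most 10 in all, crops included, and the job is handed in when it is done.

```bash
mkdir -p pics; python3 - <<'E'
from rig import bot,vision
import cv2,numpy as np
for n in ("scene","top"):
    im=vision.capture(n); cv2.imwrite(f"pics/{n}0.png",im[:,:,::-1])
    m=vision.camera_model(n); print(n,np.round(m["camera_matrix"],1).tolist(),np.round(m["camera_from_world"],3).tolist(),[k for k in m])
s=bot.read_state(); print(s["time_s"],s["position"],np.round(s["tcp_rot"],3).tolist(),s["force"],bot.tip_extent)
E
```

```text
scene [[371.8, 0.0, 319.0], [0.0, 371.8, 206.9], [0.0, 0.0, 1.0]] [[-0.095, 0.995, 0.011, 0.076], [-0.683, -0.073, 0.726, 0.352], [0.724, 0.062, 0.687, -1.374], [0.0, 0.0, 0.0, 1.0]] ['camera_matrix', 'camera_from_world']
top [[430.9, 0.0, 313.6], [0.0, 430.9, 194.3], [0.0, 0.0, 1.0]] [[-0.007, -1.0, 0.029, -0.018], [0.992, -0.003, 0.126, -0.571], [-0.126, 0.029, 0.992, -1.114], [0.0, 0.0, 0.0, 1.0]] ['camera_matrix', 'camera_from_world']
0.1 [0.26342098 0.56606133 0.2296602 ] [[-0.907, 0.422, -0.001], [0.422, 0.907, -0.002], [0.0, -0.002, -1.0]] [ 0.01392178 -0.12666466 -0.29528656] 0.008
```

View pics/scene0.png

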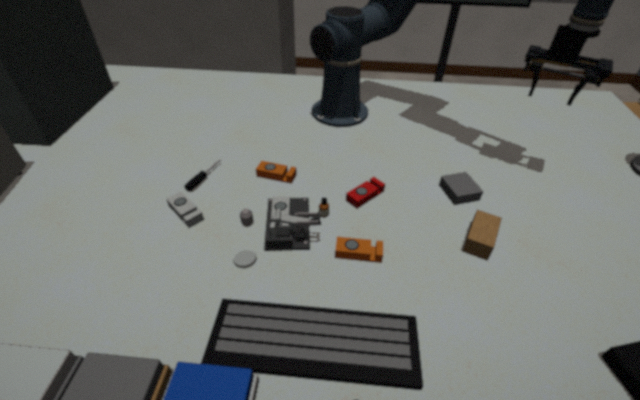

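View pics/top0.png

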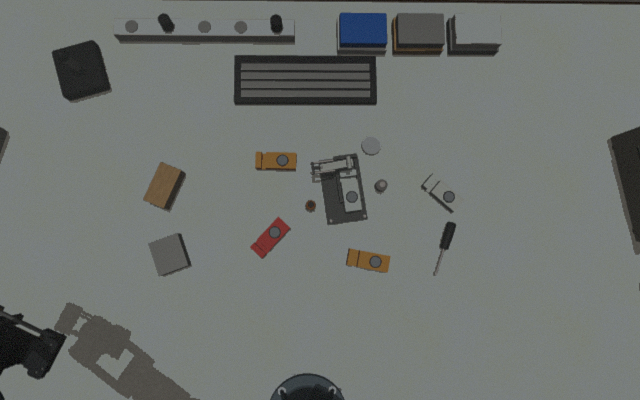

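The scene shows the dock at about (290,222) and the top view shows it at about (343,188). The metal cassettes in the top view are one in the channel at (350,195) and one lying on the bench at (440,193). The one in the dock mouth fits the description and the other is the spare; the orange and red ones are look-alikes. I'll confirm that in an enlarged crop.

```bash
python3 - <<'E'
import cv2
im=cv2.imread("pics/top0.png")[140:235,295:395]
im=cv2.convertScaleAbs(im,alpha=1.6)
cv2.imwrite("pics/crop_top.png",cv2.resize(im,None,fx=6,fy=6,interpolation=cv2.INTER_CUBIC))
E
```

```text
(no output)
```

View pics/crop_top.png

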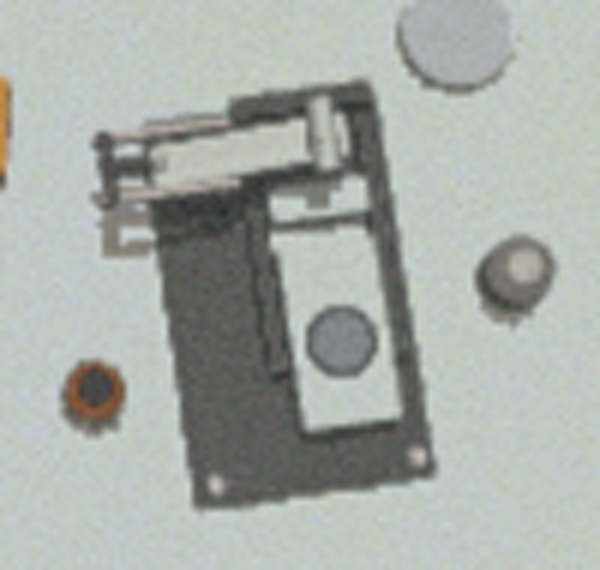

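The crop confirms it: an aluminium cassette with a window sits in the channel mouth, with its near edge at crop (305,435)-(402,415). The dock plate's near corners are at (195,508) and (435,472), and the thumb bar is at (320,132). Next I'll work out the dock pose.

```bash
cat >h.py <<'E'
import numpy as np
from rig import bot,vision
from scipy.optimize import least_squares
def proj(m,P):
    P=np.atleast_2d(P);T=m["camera_from_world"];K=m["camera_matrix"]
    c=P@T[:3,:3].T+T[:3,3];c=c*[1,-1,-1]
    return (c/c[:,2:])@K.T[:,:2]
def d2w(p,P):
    P=np.atleast_2d(P).astype(float)/1000;c,s=np.cos(p[2]),np.sin(p[2])
    return np.c_[p[0]+c*P[:,0]-s*P[:,1],p[1]+s*P[:,0]+c*P[:,1],P[:,2]]
E
python3 - <<'E'
from h import *
m=vision.camera_model("top"); T=m["camera_from_world"];print("cam",-T[:3,:3].T@T[:3,3])
full=lambda c:(np.array(c)+.5)/6-.5+[295,140]
D=[[-100,72,10],[-100,-37,10],[70,-37,10]]; 
px=full([[197,508],[436,472],[385,135]])
def r(p):
    q=proj(m,d2w(p,D))-px; 
    e=proj(m,d2w(p,[[-100,-37,10],[60,-37,10]])); 
    return np.r_[q[0],q[1]]
s=least_squares(r,[.6,-.07,.15]);print(s.x,np.degrees(s.x[2]),s.fun)
p=s.x
inv=lambda P:(proj(m,d2w(p,P))-[295,140])*6
print(inv([[70,23.5,38],[80,72,10],[80,-37,10],[48,0,90],[48,0,99],[48,0,85],[-100,0,10]]).round())
for c in [[305,435],[402,415]]:
    f=lambda q:(proj(m,d2w(p,[q[0],q[1],38]))-full(c))[0]
    print("cass near corner dock",least_squares(f,[-70,0]).x)
f=lambda q:(proj(m,d2w(p,[q[0],q[1],90]))-full([320,132]))[0]
print("thumb",least_squares(f,[40,0]).x)
E
```

```text
cam [0.42603726 0.01253962 1.17652268]
[ 0.60143513 -0.11625017  0.14378377] 8.238203116737246 [ 0.14786734 -0.02299346 -0.14891814  0.02485758]
[[247. 111.]
 [135. 118.]
 [368.  85.]
 [319. 128.]
 [322. 124.]
 [318. 131.]
 [352. 482.]]
cass near corner dock [-76.5262568  22.0134111]
cass near corner dock [-74.11147828 -22.06891387]
thumb [47.59081808  0.84188779]
```

```bash
python3 -m handwheel '[{"xyz":[-41,-44,0],"delta_rot":[0,0,0],"hand":1},{"xyz":[-82,-88,0],"delta_rot":[0,0,0],"hand":1},{"xyz":[-123,-132,0],"delta_rot":[0,0,0],"hand":1},{"xyz":[-164,-175,0],"delta_rot":[0,0,0],"hand":1},{"xyz":[-205,-219,0],"delta_rot":[0,0,0],"hand":1}]'
python3 -m handwheel '[{"xyz":[-41,-44,0],"delta_rot":[0,0,0],"hand":1},{"xyz":[-82,-88,0],"delta_rot":[0,0,0],"hand":1},{"xyz":[-123,-132,0],"delta_rot":[0,0,0],"hand":1},{"xyz":[-164,-175,0],"delta_rot":[0,0,0],"hand":1},{"xyz":[-205,-219,0],"delta_rot":[0,0,0],"hand":1}]'
python3 -m handwheel '[{"xyz":[-30,-32,0],"delta_rot":[0,0,-0.15],"hand":1},{"xyz":[-60,-64,0],"delta_rot":[0,0,-0.3],"hand":1},{"xyz":[-92,-98,0],"delta_rot":[0,0,-0.45],"hand":1},{"xyz":[-92,-98,0],"delta_rot":[0,0,-0.579],"hand":1},{"xyz":[-92,-98,0],"delta_rot":[0,0,-0.579],"hand":1}]'
```

```text
time_s: 0.72
position: [0.3575, 0.2798, 0.2305]
tcp_rot: [[-0.907, 0.422, 0.0], [0.422, 0.907, -0.0], [-0.0, 0.0, -1.0]]
force: [1.0, 1.4, 0.2]
opening: 0.517
grasp_force: 0.0
time_s: 1.35
position: [0.4508, -0.0055, 0.2305]
tcp_rot: [[-0.906, 0.422, 0.0], [0.422, 0.906, 0.0], [0.0, 0.0, -1.0]]
force: [1.0, 1.0, -0.6]
opening: 0.02
grasp_force: 0.0
time_s: 1.98
position: [0.4922, -0.1316, 0.23]
tcp_rot: [[-0.99, -0.14, -0.001], [-0.14, 0.99, 0.001], [0.001, 0.001, -1.0]]
force: [-0.1, 0.1, -0.2]
opening: 0.008
grasp_force: 0.0
```

```bash
python3 - <<'E'
from h import *
import cv2
m=vision.camera_model("wrist");im=vision.capture("wrist")
cv2.imwrite("pics/w1.png",cv2.convertScaleAbs(im[:,:,::-1],alpha=1.4));np.savez("w1.npz",K=m["camera_matrix"],T=m["camera_from_world"])
T=m["camera_from_world"];print(m["camera_matrix"],-T[:3,:3].T@T[:3,3],T[:3,:3].round(2))
E
```

```text
[[309.70691629   0.         320.12884904]
 [  0.         309.70691629 198.48584036]
 [  0.           0.           1.        ]] [ 0.41294015 -0.14211888  0.38435932] [[-0.14  0.99  0.  ]
 [-0.95 -0.13 -0.29]
 [-0.29 -0.04  0.96]]
```

View pics/w1.png

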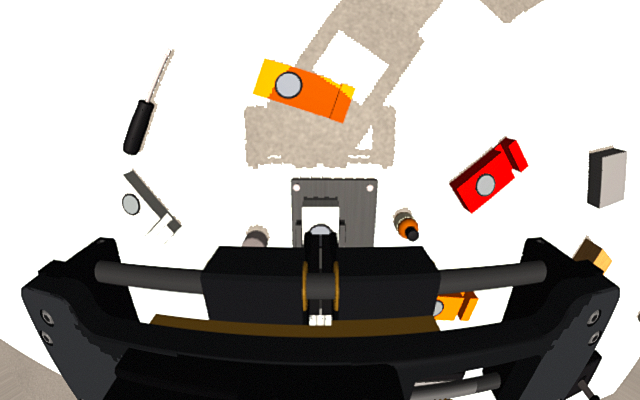

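The wrist view shows the dock plate's near corners at (292,180) and (377,180). The near edge of the cassette top is around y=206, between x=303 and 339. I'll check these against the model.

```bash
python3 - <<'E'
from h import *
z=np.load("w1.npz");K,T=z["K"],z["T"]
def fp(P):
    c=P@T[:3,:3].T+T[:3,3];c=c*[1,-1,-1];r=np.hypot(c[:,0],c[:,1]);th=np.arctan2(r,c[:,2])
    return K[[0,1],[2,2]]+K[0,0]*th[:,None]*c[:,:2]/r[:,None]
p=[.60143,-.11625,.14378]
print(fp(d2w(p,[[-100,-37,10],[-100,72,10],[-75,-22,38],[-75,22,38],[-75,22,10]])).round(1))
E
```

```text
[[289.4 180.7]
 [376.4 180.5]
 [300.4 206.8]
 [337.7 206.7]
 [336.5 199.7]]
```

```bash
python3 -m handwheel '[{"xyz":[0,0,50],"delta_rot":[0,0,0],"hand":1},{"xyz":[0,0,100],"delta_rot":[0,0,0],"hand":1},{"xyz":[0,0,150],"delta_rot":[0,0,0],"hand":1},{"xyz":[0,0,190],"delta_rot":[0,0,0],"hand":1},{"xyz":[0,0,202],"delta_rot":[0,0,0],"hand":1}]'
python3 -m handwheel '[{"xyz":[-3,0,0],"delta_rot":[0,0,0],"hand":1},{"xyz":[-6,0,0],"delta_rot":[0,0,0],"hand":1},{"xyz":[-9,0,0],"delta_rot":[0,0,0],"hand":1},{"xyz":[-12,0,0],"delta_rot":[0,0,0],"hand":1},{"xyz":[-14,0,0],"delta_rot":[0,0,0],"hand":1}]'
```

```text
time_s: 2.65
position: [0.491, -0.1298, 0.0266]
tcp_rot: [[-0.99, -0.142, -0.004], [-0.142, 0.99, 0.002], [0.004, 0.003, -1.0]]
force: [-0.6, -0.1, 0.6]
opening: 0.007
grasp_force: 0.0
time_s: 3.28
position: [0.507, -0.1293, 0.0291]
tcp_rot: [[-0.99, -0.143, 0.001], [-0.143, 0.99, -0.001], [-0.001, -0.001, -1.0]]
force: [0.0, -0.5, -0.5]
opening: 0.005
grasp_force: 0.0
```

```bash
python3 -m handwheel '[{"xyz":[-2,0,0],"delta_rot":[0,0,0],"hand":1},{"xyz":[-4,0,0],"delta_rot":[0,0,0],"hand":1},{"xyz":[-6,0,0],"delta_rot":[0,0,0],"hand":1},{"xyz":[-8,0,0],"delta_rot":[0,0,0],"hand":1},{"xyz":[-10,0,0],"delta_rot":[0,0,0],"hand":1}]'
python3 -m handwheel '[{"xyz":[-2,0,0],"delta_rot":[0,0,0],"hand":1},{"xyz":[-4,0,0],"delta_rot":[0,0,0],"hand":1},{"xyz":[-6,0,0],"delta_rot":[0,0,0],"hand":1},{"xyz":[-8,0,0],"delta_rot":[0,0,0],"hand":1},{"xyz":[-10,0,0],"delta_rot":[0,0,0],"hand":1}]'
```

```text
time_s: 3.9
position: [0.516, -0.1278, 0.0285]
tcp_rot: [[-0.99, -0.143, -0.001], [-0.143, 0.99, 0.0], [0.001, 0.0, -1.0]]
force: [-3.5, -2.5, 2.1]
opening: 0.006
grasp_force: 1.8
time_s: 4.53
position: [0.5232, -0.1256, 0.0285]
tcp_rot: [[-0.99, -0.143, -0.006], [-0.143, 0.99, 0.002], [0.006, 0.003, -1.0]]
force: [-5.8, -1.4, 5.3]
opening: 0.003
grasp_force: 3.2
```

```bash
python3 -m handwheel '[{"xyz":[-1.5,0,0],"delta_rot":[0,0,0],"hand":1},{"xyz":[-3,0,0],"delta_rot":[0,0,0],"hand":1},{"xyz":[-4.5,0,0],"delta_rot":[0,0,0],"hand":1},{"xyz":[-6,0,0],"delta_rot":[0,0,0],"hand":1},{"xyz":[-7,0,0],"delta_rot":[0,0,0],"hand":1}]'
python3 -m handwheel '[{"xyz":[-1.5,0,0],"delta_rot":[0,0,0],"hand":1},{"xyz":[-3,0,0],"delta_rot":[0,0,0],"hand":1},{"xyz":[-4.5,0,0],"delta_rot":[0,0,0],"hand":1},{"xyz":[-6,0,0],"delta_rot":[0,0,0],"hand":1},{"xyz":[-7,0,0],"delta_rot":[0,0,0],"hand":1}]'
```

```text
time_s: 5.15
position: [0.5298, -0.1245, 0.0284]
tcp_rot: [[-0.99, -0.143, -0.007], [-0.143, 0.99, 0.002], [0.007, 0.003, -1.0]]
force: [-6.8, -1.0, 5.4]
opening: 0.002
grasp_force: 3.5
time_s: 5.78
position: [0.5366, -0.1235, 0.0285]
tcp_rot: [[-0.99, -0.143, -0.007], [-0.143, 0.99, 0.002], [0.007, 0.003, -1.0]]
force: [-7.4, -1.8, 5.8]
opening: 0.006
grasp_force: 3.6
```

```bash
python3 -m handwheel '[{"xyz":[-1.5,0,0],"delta_rot":[0,0,0],"hand":1},{"xyz":[-3,0,0],"delta_rot":[0,0,0],"hand":1},{"xyz":[-4.5,0,0],"delta_rot":[0,0,0],"hand":1},{"xyz":[-6,0,0],"delta_rot":[0,0,0],"hand":1},{"xyz":[-7,0,0],"delta_rot":[0,0,0],"hand":1}]'
python3 -m handwheel '[{"xyz":[-0.5,0,0],"delta_rot":[0,0,0],"hand":1},{"xyz":[-1,0,0],"delta_rot":[0,0,0],"hand":1},{"xyz":[-1.5,0,0],"delta_rot":[0,0,0],"hand":1},{"xyz":[-2,0,0],"delta_rot":[0,0,0],"hand":1},{"xyz":[-2.5,0,0],"delta_rot":[0,0,0],"hand":1}]'
```

```text
time_s: 6.4
position: [0.5435, -0.1225, 0.0285]
tcp_rot: [[-0.99, -0.143, -0.007], [-0.143, 0.99, 0.002], [0.007, 0.003, -1.0]]
force: [-7.5, -0.9, 6.6]
opening: 0.003
grasp_force: 3.6
time_s: 7.02
position: [0.5458, -0.1222, 0.0285]
tcp_rot: [[-0.99, -0.143, -0.008], [-0.143, 0.99, 0.002], [0.007, 0.003, -1.0]]
force: [-7.0, -2.3, 5.7]
opening: 0.008
grasp_force: 3.8
```

```bash
python3 -m handwheel '[{"xyz":[-0.5,0,0],"delta_rot":[0,0,0],"hand":1},{"xyz":[-1,0,0],"delta_rot":[0,0,0],"hand":1},{"xyz":[-1.5,0,0],"delta_rot":[0,0,0],"hand":1},{"xyz":[-2,0,0],"delta_rot":[0,0,0],"hand":1},{"xyz":[-2.5,0,0],"delta_rot":[0,0,0],"hand":1}]'
```

```text
time_s: 7.65
position: [0.5482, -0.1219, 0.0285]
tcp_rot: [[-0.99, -0.143, -0.008], [-0.143, 0.99, 0.002], [0.008, 0.003, -1.0]]
force: [-7.6, -0.9, 5.6]
opening: 0.006
grasp_force: 3.8
```

```bash
python3 -m handwheel '[{"xyz":[-0.4,0,0],"delta_rot":[0,0,0],"hand":1},{"xyz":[-0.8,0,0],"delta_rot":[0,0,0],"hand":1},{"xyz":[-1.2,0,0],"delta_rot":[0,0,0],"hand":1},{"xyz":[-1.6,0,0],"delta_rot":[0,0,0],"hand":1},{"xyz":[-2,0,0],"delta_rot":[0,0,0],"hand":1}]'
```

```text
time_s: 8.28
position: [0.5487, -0.1218, 0.0285]
tcp_rot: [[-0.989, -0.144, -0.011], [-0.144, 0.99, 0.002], [0.011, 0.004, -1.0]]
force: [-11.2, -4.7, 9.0]
opening: 0.003
grasp_force: 5.8
```

```bash
python3 -m handwheel '[{"xyz":[5,0,0],"delta_rot":[0,0,0],"hand":1},{"xyz":[20,0,0],"delta_rot":[0,0,0],"hand":1},{"xyz":[30,0,-40],"delta_rot":[0,0,0],"hand":1},{"xyz":[50,0,-90],"delta_rot":[0,0,0],"hand":1},{"xyz":[80,0,-140],"delta_rot":[0,0,0],"hand":1}]'
python3 - <<'E'
from h import *
import cv2
print(bot.read_state()["position"])
im=vision.capture("top");cv2.imwrite("pics/top1.png",im[:,:,::-1])
w=vision.capture("wrist");m=vision.camera_model("wrist");np.savez("w2.npz",K=m["camera_matrix"],T=m["camera_from_world"])
a=cv2.resize(cv2.convertScaleAbs(im[140:240,295:395,::-1],alpha=1.6),(400,400),interpolation=cv2.INTER_CUBIC)
b=cv2.resize(w[130:230,270:370,::-1],(400,400),interpolation=cv2.INTER_CUBIC)
cv2.imwrite("pics/pair.png",np.hstack([a,b]))
E
```

```text
time_s: 8.9
position: [0.4745, -0.134, 0.1696]
tcp_rot: [[-0.99, -0.143, 0.001], [-0.143, 0.99, -0.0], [-0.001, -0.0, -1.0]]
force: [1.3, -0.9, -0.2]
opening: 0.006
grasp_force: 0.0
[ 0.47445486 -0.13404781  0.16960853]
```

View pics/pair.png

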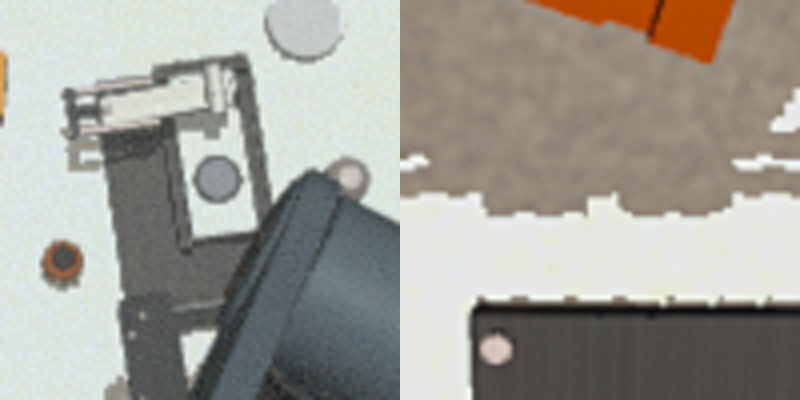

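The left half (top view) shows the cassette pushed in, with its window at (217,179), its near-left corner at (188,243), and the catch open. I'll compare these with where they were.

```bash
python3 - <<'E'
from h import *
m=vision.camera_model("top");p=[.60143,-.11625,.14378]
def g(u,z): return least_squares(lambda q:(proj(m,d2w(p,[q[0],q[1],z]))-u)[0],[-30,0]).x.round(1)
F=lambda c,k:(np.array(c)+.5)/k-.5+[295,140]
print("window",g(F([341,341],6),38),g(F([217,179],4),38),"corner",g(F([188,243],4),38))
t=d2w(p,[48,0,120])[0];print("bar world",t)
R=bot.read_state();print("tool shift mm to bar, TCP z .120",(R["tcp_rot"].T@(t-R["position"])*1000).round(1))
E
```

```text
window [-37.5  -0.5] [-4.4  1. ] corner [-44.1  27. ]
bar world [ 0.64893471 -0.10937231  0.12      ]
tool shift mm to bar, TCP z .120 [-176.2    0.4   53.6]
```

The cassette's window moved 33 mm to a firm stop, so it is home. Next I'll move above the thumb bar and come down slowly.

```bash
python3 -m handwheel '[{"xyz":[-44,0,0],"delta_rot":[0,0,0],"hand":1},{"xyz":[-88,-1,0],"delta_rot":[0,0,0],"hand":1},{"xyz":[-132,-1,0],"delta_rot":[0,0,0],"hand":1},{"xyz":[-176,-2,0],"delta_rot":[0,0,0],"hand":1},{"xyz":[-176,-2,20],"delta_rot":[0,0,0],"hand":1}]'
python3 -m handwheel '[{"xyz":[0,0,12],"delta_rot":[0,0,0],"hand":1},{"xyz":[0,0,24],"delta_rot":[0,0,0],"hand":1},{"xyz":[0,0,34],"delta_rot":[0,0,0],"hand":1},{"xyz":[0,0,34],"delta_rot":[0,0,0],"hand":1},{"xyz":[0,0,34],"delta_rot":[0,0,0],"hand":1}]'
```

```text
time_s: 9.62
position: [0.6541, -0.1107, 0.1486]
tcp_rot: [[-0.99, -0.144, 0.007], [-0.144, 0.99, -0.002], [-0.007, -0.003, -1.0]]
force: [-0.7, 0.4, 0.2]
opening: 0.004
grasp_force: 0.0
time_s: 10.25
position: [0.6496, -0.1109, 0.115]
tcp_rot: [[-0.99, -0.143, 0.001], [-0.143, 0.99, -0.0], [-0.001, -0.0, -1.0]]
force: [-0.3, -1.0, -0.7]
opening: 0.001
grasp_force: 0.0
```

```bash
python3 -m handwheel '[{"xyz":[0,0,1.2],"delta_rot":[0,0,0],"hand":1},{"xyz":[0,0,2.4],"delta_rot":[0,0,0],"hand":1},{"xyz":[0,0,3.6],"delta_rot":[0,0,0],"hand":1},{"xyz":[0,0,4.8],"delta_rot":[0,0,0],"hand":1},{"xyz":[0,0,6],"delta_rot":[0,0,0],"hand":1}]'
python3 -m handwheel '[{"xyz":[0,0,0.8],"delta_rot":[0,0,0],"hand":1},{"xyz":[0,0,1.6],"delta_rot":[0,0,0],"hand":1},{"xyz":[0,0,2.4],"delta_rot":[0,0,0],"hand":1},{"xyz":[0,0,3.2],"delta_rot":[0,0,0],"hand":1},{"xyz":[0,0,4],"delta_rot":[0,0,0],"hand":1}]'
```

```text
time_s: 10.88
position: [0.6493, -0.1106, 0.1084]
tcp_rot: [[-0.99, -0.143, -0.0], [-0.143, 0.99, 0.0], [0.0, 0.0, -1.0]]
force: [0.7, 0.0, -0.1]
opening: 0.005
grasp_force: 0.0
time_s: 11.5
position: [0.6493, -0.1107, 0.1045]
tcp_rot: [[-0.99, -0.143, -0.0], [-0.143, 0.99, 0.0], [0.0, 0.0, -1.0]]
force: [0.3, -0.6, 0.8]
opening: 0.007
grasp_force: 0.0
```

```bash
python3 -m handwheel '[{"xyz":[0,0,0.8],"delta_rot":[0,0,0],"hand":1},{"xyz":[0,0,1.6],"delta_rot":[0,0,0],"hand":1},{"xyz":[0,0,2.4],"delta_rot":[0,0,0],"hand":1},{"xyz":[0,0,3.2],"delta_rot":[0,0,0],"hand":1},{"xyz":[0,0,4],"delta_rot":[0,0,0],"hand":1}]'
```

```text
time_s: 12.12
position: [0.6495, -0.1111, 0.1017]
tcp_rot: [[-0.99, -0.143, 0.001], [-0.143, 0.99, -0.001], [-0.001, -0.001, -1.0]]
force: [-1.9, -0.5, 6.2]
opening: 0.008
grasp_force: 3.1
```

```bash
python3 -m handwheel '[{"xyz":[0,0,0.8],"delta_rot":[0,0,0],"hand":1},{"xyz":[0,0,1.6],"delta_rot":[0,0,0],"hand":1},{"xyz":[0,0,2.4],"delta_rot":[0,0,0],"hand":1},{"xyz":[0,0,3.2],"delta_rot":[0,0,0],"hand":1},{"xyz":[0,0,4],"delta_rot":[0,0,0],"hand":1}]'
```

```text
time_s: 12.75
position: [0.6498, -0.1128, 0.0981]
tcp_rot: [[-0.99, -0.144, 0.002], [-0.144, 0.99, -0.004], [-0.001, -0.004, -1.0]]
force: [-2.7, -4.0, 6.9]
opening: 0.004
grasp_force: 3.4
```

```bash
python3 -m handwheel '[{"xyz":[0,0,0.8],"delta_rot":[0,0,0],"hand":1},{"xyz":[0,0,1.6],"delta_rot":[0,0,0],"hand":1},{"xyz":[0,0,2.4],"delta_rot":[0,0,0],"hand":1},{"xyz":[0,0,3.2],"delta_rot":[0,0,0],"hand":1},{"xyz":[0,0,4],"delta_rot":[0,0,0],"hand":1}]'
```

```text
time_s: 13.38
position: [0.6504, -0.1132, 0.0941]
tcp_rot: [[-0.99, -0.143, 0.003], [-0.143, 0.99, -0.004], [-0.002, -0.005, -1.0]]
force: [-1.5, -3.9, 5.2]
opening: 0.006
grasp_force: 2.8
```

```bash
python3 -m handwheel '[{"xyz":[0,0,0.6],"delta_rot":[0,0,0],"hand":1},{"xyz":[0,0,1.2],"delta_rot":[0,0,0],"hand":1},{"xyz":[0,0,1.8],"delta_rot":[0,0,0],"hand":1},{"xyz":[0,0,2.4],"delta_rot":[0,0,0],"hand":1},{"xyz":[0,0,3],"delta_rot":[0,0,0],"hand":1}]'
```

```text
time_s: 14.0
position: [0.6498, -0.1106, 0.0896]
tcp_rot: [[-0.99, -0.143, 0.001], [-0.143, 0.99, 0.0], [-0.001, -0.0, -1.0]]
force: [1.2, -2.7, 3.3]
opening: 0.006
grasp_force: 1.6
```

```bash
python3 -m handwheel '[{"xyz":[0,0,0.5],"delta_rot":[0,0,0],"hand":1},{"xyz":[0,0,1],"delta_rot":[0,0,0],"hand":1},{"xyz":[0,0,1.5],"delta_rot":[0,0,0],"hand":1},{"xyz":[0,0,2],"delta_rot":[0,0,0],"hand":1},{"xyz":[0,0,2.5],"delta_rot":[0,0,0],"hand":1}]'
```

```text
time_s: 14.62
position: [0.6492, -0.1104, 0.0869]
tcp_rot: [[-0.99, -0.143, -0.0], [-0.143, 0.99, 0.0], [0.0, 0.0, -1.0]]
force: [0.2, -1.0, 2.6]
opening: 0.004
grasp_force: 1.0
```

```bash
python3 -m handwheel '[{"xyz":[0,0,0.5],"delta_rot":[0,0,0],"hand":1},{"xyz":[0,0,1],"delta_rot":[0,0,0],"hand":1},{"xyz":[0,0,1.5],"delta_rot":[0,0,0],"hand":1},{"xyz":[0,0,2],"delta_rot":[0,0,0],"hand":1},{"xyz":[0,0,2],"delta_rot":[0,0,0],"hand":1}]'
```

```text
time_s: 15.25
position: [0.6489, -0.1105, 0.0848]
tcp_rot: [[-0.99, -0.143, -0.001], [-0.143, 0.99, 0.0], [0.001, 0.0, -1.0]]
force: [0.2, -1.3, 0.5]
opening: 0.011
grasp_force: 0.6
```

```bash
python3 -m handwheel '[{"xyz":[0,0,0.5],"delta_rot":[0,0,0],"hand":1},{"xyz":[0,0,1],"delta_rot":[0,0,0],"hand":1},{"xyz":[0,0,1.5],"delta_rot":[0,0,0],"hand":1},{"xyz":[0,0,1.5],"delta_rot":[0,0,0],"hand":1},{"xyz":[0,0,1.5],"delta_rot":[0,0,0],"hand":1}]'
```

```text
time_s: 15.88
position: [0.649, -0.1105, 0.0834]
tcp_rot: [[-0.99, -0.143, -0.001], [-0.143, 0.99, 0.0], [0.001, 0.0, -1.0]]
force: [0.0, -1.5, 1.8]
opening: 0.005
grasp_force: 0.4
```

```bash
python3 -m handwheel '[{"xyz":[0,0,0.3],"delta_rot":[0,0,0],"hand":1},{"xyz":[0,0,0.6],"delta_rot":[0,0,0],"hand":1},{"xyz":[0,0,1],"delta_rot":[0,0,0],"hand":1},{"xyz":[0,0,1],"delta_rot":[0,0,0],"hand":1},{"xyz":[0,0,1],"delta_rot":[0,0,0],"hand":1}]'
```

```text
time_s: 16.5
position: [0.6492, -0.1105, 0.0825]
tcp_rot: [[-0.99, -0.143, -0.0], [-0.143, 0.99, 0.0], [0.0, 0.0, -1.0]]
force: [0.6, 0.0, 0.5]
opening: 0.007
grasp_force: 0.2
```

```bash
python3 -m handwheel '[{"xyz":[0,0,0.3],"delta_rot":[0,0,0],"hand":1},{"xyz":[0,0,0.6],"delta_rot":[0,0,0],"hand":1},{"xyz":[0,0,0.8],"delta_rot":[0,0,0],"hand":1},{"xyz":[0,0,0.8],"delta_rot":[0,0,0],"hand":1},{"xyz":[0,0,0.8],"delta_rot":[0,0,0],"hand":1}]'
```

```text
time_s: 17.12
position: [0.6493, -0.1106, 0.0817]
tcp_rot: [[-0.99, -0.143, 0.0], [-0.143, 0.99, 0.0], [-0.0, 0.0, -1.0]]
force: [-0.5, -0.1, 0.2]
opening: 0.008
grasp_force: 0.1
```

```bash
python3 -m handwheel '[{"xyz":[0,0,0.3],"delta_rot":[0,0,0],"hand":1},{"xyz":[0,0,0.5],"delta_rot":[0,0,0],"hand":1},{"xyz":[0,0,0.5],"delta_rot":[0,0,0],"hand":1},{"xyz":[0,0,0.5],"delta_rot":[0,0,0],"hand":1},{"xyz":[0,0,0.5],"delta_rot":[0,0,0],"hand":1}]'
```

```text
time_s: 17.75
position: [0.6493, -0.1107, 0.0813]
tcp_rot: [[-0.99, -0.143, 0.0], [-0.143, 0.99, -0.0], [-0.0, -0.0, -1.0]]
force: [-0.4, -1.0, 1.4]
opening: 0.005
grasp_force: 0.1
```

```bash
python3 -m handwheel '[{"xyz":[0,0,0.3],"delta_rot":[0,0,0],"hand":1},{"xyz":[0,0,0.5],"delta_rot":[0,0,0],"hand":1},{"xyz":[0,0,0.5],"delta_rot":[0,0,0],"hand":1},{"xyz":[0,0,0.5],"delta_rot":[0,0,0],"hand":1},{"xyz":[0,0,0.5],"delta_rot":[0,0,0],"hand":1}]'
```

```text
time_s: 18.38
position: [0.6493, -0.1107, 0.0808]
tcp_rot: [[-0.99, -0.143, 0.0], [-0.143, 0.99, -0.0], [-0.0, -0.0, -1.0]]
force: [0.7, 0.0, 0.1]
opening: 0.006
grasp_force: 0.0
```

```bash
python3 -m handwheel '[{"xyz":[0,0,0.3],"delta_rot":[0,0,0],"hand":1},{"xyz":[0,0,0.6],"delta_rot":[0,0,0],"hand":1},{"xyz":[0,0,0.6],"delta_rot":[0,0,0],"hand":1},{"xyz":[0,0,0.6],"delta_rot":[0,0,0],"hand":1},{"xyz":[0,0,0.6],"delta_rot":[0,0,0],"hand":1}]'
python3 -m handwheel '[{"xyz":[0,0,-0.5],"delta_rot":[0,0,0],"hand":1},{"xyz":[0,0,-1],"delta_rot":[0,0,0],"hand":1},{"xyz":[0,0,-1.5],"delta_rot":[0,0,0],"hand":1},{"xyz":[0,0,-2],"delta_rot":[0,0,0],"hand":1},{"xyz":[0,0,-3],"delta_rot":[0,0,0],"hand":1}]'
```

```text
time_s: 19.0
position: [0.6493, -0.1107, 0.0802]
tcp_rot: [[-0.99, -0.143, 0.0], [-0.143, 0.99, -0.0], [-0.0, -0.0, -1.0]]
force: [-0.7, -0.8, -0.2]
opening: 0.008
grasp_force: 0.0
time_s: 19.62
position: [0.6493, -0.1107, 0.0832]
tcp_rot: [[-0.99, -0.143, -0.0], [-0.143, 0.99, 0.0], [0.0, 0.0, -1.0]]
force: [-0.3, 0.1, -0.3]
opening: 0.006
grasp_force: 0.0
```

The finger-pad force stays at 0 at a height where it read 0.4 N on the way down, so the catch is over. I'll lift clear and look.

```bash
python3 -m handwheel '[{"xyz":[0,0,-20],"delta_rot":[0,0,0],"hand":1},{"xyz":[0,0,-60],"delta_rot":[0,0,0],"hand":1},{"xyz":[30,50,-80],"delta_rot":[0,0,0],"hand":1},{"xyz":[60,100,-80],"delta_rot":[0,0,0],"hand":1},{"xyz":[90,150,-80],"delta_rot":[0,0,0],"hand":1}]'
python3 -m handwheel '[{"xyz":[40,40,0],"delta_rot":[0,0,0],"hand":1},{"xyz":[60,80,0],"delta_rot":[0,0,0],"hand":1},{"xyz":[60,120,0],"delta_rot":[0,0,0],"hand":1},{"xyz":[60,120,0],"delta_rot":[0,0,0],"hand":1},{"xyz":[60,120,0],"delta_rot":[0,0,0],"hand":1}]'
python3 - <<'E'
from h import *
import cv2
im=vision.capture("top");sc=vision.capture("scene")
a=cv2.resize(cv2.convertScaleAbs(im[140:240,295:395,::-1],alpha=1.6),(400,400),interpolation=cv2.INTER_CUBIC)
b=cv2.resize(sc[175:265,245:335,::-1],(400,400),interpolation=cv2.INTER_CUBIC)
cv2.imwrite("pics/end.png",np.hstack([a,b]))
E
```

```text
time_s: 20.25
position: [0.5385, 0.0259, 0.1652]
tcp_rot: [[-0.99, -0.142, 0.004], [-0.142, 0.99, -0.0], [-0.003, -0.001, -1.0]]
force: [-0.3, -0.2, 0.9]
opening: 0.004
grasp_force: 0.0
time_s: 20.88
position: [0.4631, 0.135, 0.1641]
tcp_rot: [[-0.99, -0.143, 0.002], [-0.143, 0.99, -0.0], [-0.002, -0.001, -1.0]]
force: [-0.4, -0.1, -0.1]
opening: 0.005
grasp_force: 0.0
```

View pics/end.png

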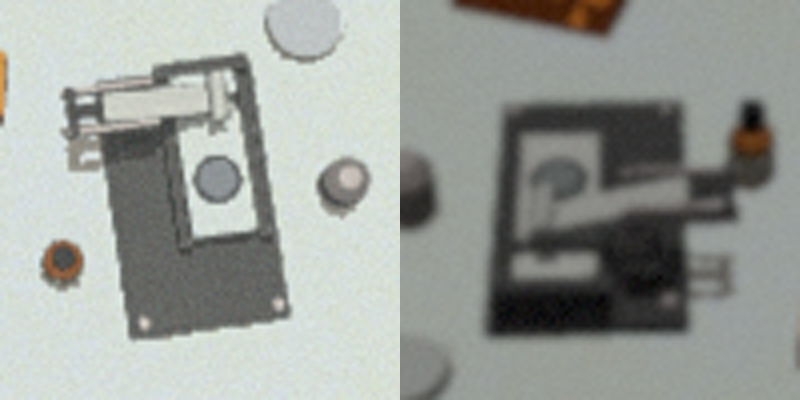

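The top view shows the thumb bar at (218,97), lower than its earlier (215,88). The scene crop has it at (542,205). Before handing in, I'll check both against what open and over should look like.

```bash
python3 - <<'E'
from h import *
p=[.60143,-.11625,.14378]
P=d2w(p,[[48,0,89],[48,-3,65]])
print("top open/over",((proj(vision.camera_model("top"),P)-[295,140]+.5)*4-.5).round(),"scene",((proj(vision.camera_model("scene"),P)-[245,175]+.5)*400/90-.5+[400,0]).round())
E
```

```text
top open/over [[214.  87.]
 [215.  94.]] scene [[549. 181.]
 [546. 213.]]
```

Both views match "over": the top view row is 97 (94 expected over, 87 open), and the scene row is about 208 (213 over, 181 open).

```bash
python3 -c "
from rig import workorder
print(workorder.hand_in())"
```

```text
the job is handed in; nothing more can be done
None
```

I pushed the cassette to a firm stop at the end of its dock, then pressed the thumb bar until the catch gave; both cameras show it over. The job is handed in, but no verdict came back; sampled force readings peaked at about 15 N on the cassette and 8.5 N on the catch.

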